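# Set a probe thermometer to its depth mark and clamp it

## Robot

A 6-joint arm with a two-finger parallel gripper is mounted at the origin on a cart in front of the work surface, level with it; the furniture and walls round the work are solid. World frame = base frame: x ahead of the robot, y to its left, z up, the work surface at z = 0. Lengths are in m, angles in rad, forces in N, time in s.
With the tool pointing down it reaches from about 0.425 to 0.95 m from the base axis. Payload 3.5 kg.
Tool frame: the origin (TCP) lies midway between the tips of the shut fingers; the grasp point (between the pads) lies ctrl.grasp_offset behind it (ctrl.grasp_offset is the distance from the TCP to the grasp point, in m); x points along the fingers, y is the direction in which the jaws open and shut, and the axes are right-handed (so a half turn about x gives the same grasp; the last joint's range is limited). The gripper opens to 85 mm and grips with 20 to 120 N. Pads are 22 mm wide; open, the fingers measure 114 mm over their backs; the gripper's body (76 mm by 85 mm) begins 54 mm behind the grasp point. The pads swing forward as they close: fully open they stand 13 mm farther back than shut.
Start: joints at [-1.318, 0.286, 1.577, -0, 1.279, -0.15], TCP at [0.265, -0.621, 0.231] pointing down, gripper open.
Joint ranges: [-2.77, 2.77], [-0.9, 2.22], [0.21, 2.48], [-1.53, 4.67], [0.24, 2.81], [-2.84, 2.84]. Speed limits (rad/s): [2.79, 2.79, 3.14, 3.14, 3.14, 3.14].

## Interface

Orientations are given as a unit quaternion [x, y, z, w].
In Python, from plant import readout, read_camera, sign_off, ctrl gives the robot as it stands.
- The arm moves only by the tool drive_tool, never from a script. Its argument "steps" is a list of rows, each a list of 5 numbers: the shift along the tool's x, y, z in cm, then the turn about the tool's x in degrees, then the opening, from 0 (shut) to 1 (fully open). A call has 1 to 10 rows; each row shifts and turns the commanded pose from where the row before left it, along the tool's axes as they then stand; what a row does not reach is not made up. A row lasts 1/10 s, in which the tool goes at most 50 mm and 8.59 degrees, less where a joint would pass 70% of its speed; a pose out of reach is approached as far as the arm can. A call is refused whole if a number of a shift passes 5 or a number of a turn 8.59, either way. A call with a gripper value outside its range is refused whole. The fingers move at their own pace and stop on an object; "force" is the grip in N (left out, the last holds). Time passes only in rows, so rows that do not move let the fingers close. It gives the time, the measured TCP pose, the force and the opening at its end, in the units of the state.
- readout.get_state(): the state, without advancing time (a new reading comes with each control period).
- read_camera(name): name is "scene" or "top" or "wrist"; returns a dict with "frame" (420x560x3 uint8, red, green, blue), "vertical_fov" (degrees; the focal length in pixels is half the picture's height over the tangent of half this angle, whatever the lens; pixels are square), "cx", "cy" (the principal point, pixels), "k1" (the pictures are not rectified: a ray, as slopes to the right and down, at radius r is drawn at 1 + k1 r^2 times it, then the intrinsics apply), "eye" and "orientation" of the camera in the world. Camera axes: x right, y up, looking along -z (the intrinsics and any distortion apply to the point x, -y, -z); pixel columns grow to the right and rows downward; lengths in m; the calibration is good to about 2 mm. A picture is of the moment at which its call begins. There is no depth.
- sign_off(): hands the job in, once; it reports no verdict.
The state is a dict: "time": time; "qpos": joint angles; "dq": joint speeds; "joint_efforts": joint torques, N m; "eef_pos": TCP position; "tcp_rot": TCP orientation; "contact_force": force on the tool from outside, world axes, zero at the start; "wrist_torque": the same for the moment, N m; "opening": opening from 0.0 (shut) to 1.0 (fully open).
Only numpy, scipy, OpenCV 4.12 (cv2) and the standard library are available. Lean on these libraries where they do the work, as an engineer would, in place of code of your own. Each camera call takes 0.05 s, during which the arm holds its last target. There are 200 camera calls.

## Task

Set the dial thermometer over the pan of hot filling for the next temperature check: first turn the reset knob on its dial anticlockwise, all the way back to the zero stop. Then take the thermometer by its round head, raise it until the dark ring on the stem is level with the top rim of the clamp collar, and, still holding the head there so that it cannot sink, turn your grip anticlockwise so that a finger carries the cam lever's upright blade round until the lever is fully closed. Finish while still holding the head at the mark with the lever closed, and leave the pan and the things around it alone.

Things in the scene. Friction and masses are not known exactly. Their poses are not given: they have to be found in the camera images.
- probe_stand: fixed steel stand: a 100x170 mm foot behind the pan, a 16 mm column 128 mm behind the stem axis, and an arm (top 137 mm above the worktop) that carries the clamp collar over the pan. Origin on the worktop under the stem axis; z up, x from the stem axis to the column, roughly away from the robot (turned by up to 0.35 rad), y to the left of that
- collar_rim (a point): centre of the top rim of the clamp collar, on the stem axis, 158 mm above the worktop; axes as the stand. The rim is 21 to 26 mm wide; the cam ring below it is 39 mm wide with its top 5 mm under the rim
- thermometer: dial thermometer: round steel head 50 mm wide, 22 mm high, dial on top, 8 mm stem below. Origin at the centre of the head's underside, on the stem axis; at the start this is 6 mm above the collar rim. It weighs about 170 g, slides freely up, sinks by its own weight unless held or clamped, and turns about the stem up to 3 rad either way against a light friction of 0.12 N m
- head_center (a point): centre of the thermometer's head, 11 mm above its underside and 11 mm below the dial. Grip the head from above across its 50 mm width, fingers beside it; nothing else stands higher than the knob, 41 mm above the head's underside
- stem_mark (a point): the length mark, a dark ring round the stem, 30 mm below the underside of the head; at the start it is hidden in the collar, 24 mm below the rim. With it at the rim the head's underside is 188 mm above the worktop; fingertips that grip the head and reach 8 mm or more below its underside meet the side of the lever's blade when the grip turns
- stem_slide (a joint): height of the thermometer above its lower stop, m: 0 at the start, 0.024 with the mark level with the collar rim, at most 0.06
- reset_knob (a joint): turn of the reset knob (with the peak pointer) from its zero stop, rad, clockwise from above positive; starts at 0.6 to 1.25, 0 is the stop; friction 0.025 N m
- knob_grip (a point): grip point of the reset knob on the stem axis, 11 mm above the dial: a black bar 22 mm long (along this point's x axis), 9 mm thick (along y), its top 19 mm above the dial. The lever's blade begins 34 mm from the stem axis and ends 10 mm above the dial, so keep the fingers less than 60 mm open here
- cam_lever (a joint): turn of the cam lever, rad: 0 fully open, 0.873 at its closed stop, anticlockwise from above closes it; starts at 0 to 0.15. It takes about 2 N at the blade, up to about 8 N over the last 0.3, where the eccentric ring grips the stem; it stays where left, and closed it keeps the stem from sinking
- lever_tab (a point): middle of the cam lever's upright thumb blade, 187 mm above the worktop and 42 mm from the stem axis. A steel plate 16 mm wide (radially, along this point's x axis), 5 mm thick (along y), its top 198 mm above the worktop. Seen from the robot it stands in front and to the right of the stem when open (-120 degrees in the stand's frame), to the right when closed (-71 degrees)
- filling_pan: steel food pan with diced brown filling under the probe, 185x172x100 mm, origin under its middle; it stays put
- spice_jar: small spice jar with a dark lid, 41 mm wide, 105 mm high, left of the stand; stays put
- salt_shaker: salt shaker, 44 mm wide, 90 mm high, left of the stand; stays put
- deli_cup: lidded plastic cup, 72 mm wide, 70 mm high, right of the stand; stays put
- ramekin: white ramekin, 67 mm wide, 42 mm high, right of the stand; stays put

How it is judged:
By the outcome, as a careful person would: the job done as asked, in the order asked, and still so for the second after the job is handed in, while the arm keeps its last pose, push and grip.
It also fails if it takes over 58 s, if anything falls off the work surface, if the arm or the gripper's body presses on something with over 40 N, if the wrist force passes 120 N, or if a joint passes its speed limit or range.

## Working session

There is one attempt and no reset: what is moved stays moved. The work goes in short steps, Python scripts to look and compute and a tool call to move; the robot and the scene stay as the last step left them, time stands still between calls to the robot, and variables do not carry over. Pictures are saved under pics/ and viewed, about 8 in all and at most 12, crops included, and the job is handed in when it is done.

Besides the shell and the picture viewer there is one more tool, called after "Call:" as name(argument=value, ...), one argument or row to a line, values as JSON. drive_tool: Moves the arm, as the interface text tells. Its arguments: {"type":"object","properties":{"steps":{"type":"array","items":{"type":"array","items":{"type":"number"}}},"force":{"type":"number"}},"required":["steps"]}

```bash
mkdir -p pics; ls
python3 - <<'E'
from plant import readout, read_camera, ctrl
import cv2
print(readout.get_state()); print(ctrl.grasp_offset)
for n in ("scene","top"):
    c=read_camera(n); f=c.pop("frame"); print(n,c)
    cv2.imwrite(f"pics/{n}0.png",f[:,:,::-1])
E
```

```text
pics
{'time': 0.0, 'qpos': array([-1.31799089e+00,  2.87138776e-01,  1.57820059e+00,  5.30305014e-05,
        1.27862088e+00, -1.49985565e-01]), 'dq': array([-7.91261716e-04, -8.09016991e-04,  7.77485541e-05,  1.29134949e-03,
       -6.92469539e-04,  4.71148917e-04]), 'joint_efforts': array([-8.97251139e-04, -4.05979729e+01, -2.92626840e+01, -1.70042240e-04,
        5.75581755e-03,  1.23401125e-05]), 'eef_pos': array([ 0.26447004, -0.62030355,  0.22995235]), 'tcp_rot': array([-0.69279052, -0.14227887,  0.6928407 , -0.1406051 ]), 'contact_force': array([-0.2009803 ,  0.0023545 , -0.74598428]), 'wrist_torque': array([-0.00645866,  0.01628083,  0.01900101]), 'opening': 1.0011676612993345}
0.0187
scene {'vertical_fov': 48.617181599733605, 'cx': 281.8814334706924, 'cy': 205.96459916750425, 'k1': -0.06376045167167115, 'eye': array([-0.19818569,  0.47074992,  1.08982051]), 'orientation': array([-0.17973279,  0.32110315,  0.81396826, -0.44949367])}
top {'vertical_fov': 53.94915063711606, 'cx': 283.43789008267277, 'cy': 203.69581724229906, 'k1': 0.006850280814007121, 'eye': array([0.36906603, 0.01259366, 1.1540262 ]), 'orientation': array([ 0.05919246, -0.07087717, -0.69711494,  0.71098765])}
```

Run:
```python
import cv2
f=cv2.imread("pics/top0.png"); g=cv2.imread("pics/scene0.png")
cv2.imwrite("pics/both0.png",cv2.vconcat([cv2.resize(f,(400,300)),cv2.resize(g,(400,300))]))
```

```text
(no output)
```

View pics/top0.png

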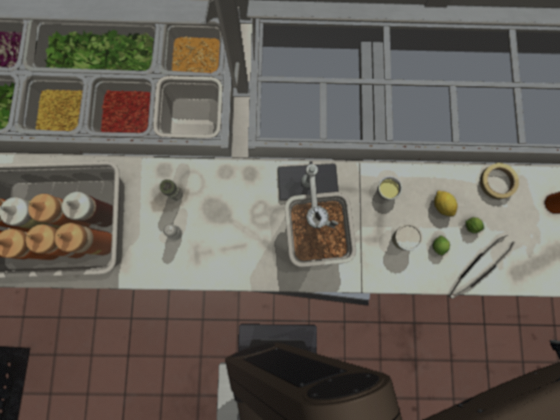

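The top view shows the dial at about (317,215), the column at about (312,170) and the pan around (320,230). I'll enlarge it next.

```bash
cat > h.py <<'E'
import numpy as np, cv2
from scipy.spatial.transform import Rotation as R
from plant import readout, read_camera, ctrl
def cam(n):
    c=read_camera(n); c["f"]=c["frame"].shape[0]/2/np.tan(np.radians(c["vertical_fov"]/2)); return c
def ray(c,u,v):
    d=np.array([(u-c["cx"])/c["f"],(v-c["cy"])/c["f"]]); s=d.copy()
    for _ in range(20): s=d/(1+c["k1"]*(s@s))
    return R.from_quat(c["orientation"]).apply([s[0],-s[1],-1])
def at_z(c,u,v,z):
    r=ray(c,u,v); return c["eye"]+r*(z-c["eye"][2])/r[2]
def proj(c,p):
    q=R.from_quat(c["orientation"]).inv().apply(np.asarray(p)-c["eye"])
    s=np.array([q[0],-q[1]])/-q[2]; s=s*(1+c["k1"]*(s@s)); return s*c["f"]+[c["cx"],c["cy"]]
def crop(c,u,v,w,h,k,name):
    f=c["frame"][v:v+h,u:u+w,::-1]; cv2.imwrite("pics/"+name,cv2.resize(f,None,fx=k,fy=k,interpolation=cv2.INTER_CUBIC))
E
python3 - <<'E'
from h import *
c=cam("top"); crop(c,282,155,80,60*2-20,8,"a.png")
c=cam("scene"); f=cv2.imread("pics/scene0.png")
p=proj(c,at_z(cam("top"),317,215,.19)); print(p, at_z(cam("top"),317,215,.19)); u,v=(p-[45,50]).astype(int)
crop(c,u,v,90,80,8,"b.png"); print(u,v)
a=cv2.imread("pics/a.png");b=cv2.imread("pics/b.png")
a=cv2.resize(a,(480,600))  # 6x
b=cv2.resize(b,(320,284));pad=cv2.copyMakeBorder(b,0,316,0,0,cv2.BORDER_CONSTANT)
cv2.imwrite("pics/ab.png",cv2.hconcat([a,pad]))
E
```

```text
[314.04770125 189.84344848] [ 0.5233256  -0.08174723  0.19      ]
269 139
```

View pics/ab.png

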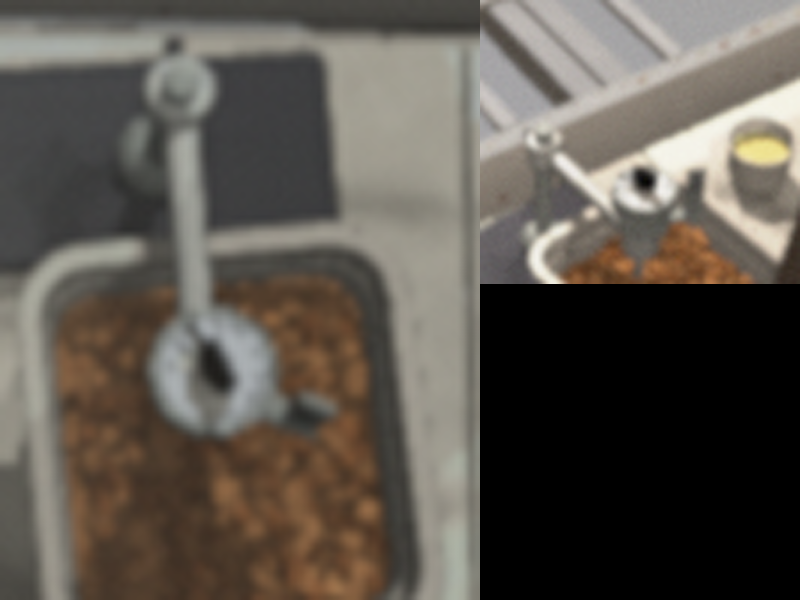

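Run:
```python
from h import *
c=cam("top"); d=at_z(c,317.3,217.2,.186); print("dial",d)
# arm direction at z=.137
a=at_z(c,282+197/6,155+300/6,.137);b=at_z(c,282+184/6,155+150/6,.137);v=(b-a);print("arm yaw",np.degrees(np.arctan2(v[1],v[0])))
t=at_z(c,282+310/6,155+410/6,.198);v=t-d;print("lever az",np.degrees(np.arctan2(v[1],v[0])),np.hypot(*v[:2]))
p=at_z(c,282+203/6,155+345/6,.205);q=at_z(c,282+228/6,155+388/6,.205);v=p-q;print("knob az",np.degrees(np.arctan2(v[1],v[0])),np.hypot(*v[:2]),(p+q)/2)
s=readout.get_state();M=R.from_quat(s["tcp_rot"]).as_matrix();print(M.round(3))
w=np.array([d[0],d[1],.34])-s["eef_pos"];print("tool shift cm",M.T@w*100)
```

```text
dial [ 0.51869011 -0.08286868  0.186     ]
arm yaw 5.120828891895508
lever az -112.70101928609695 0.04036126292945554
knob az 30.33595181433131 0.01934198889201061 [ 0.51842752 -0.08241885  0.205     ]
[[-0.     0.392 -0.92 ]
 [ 0.001 -0.92  -0.392]
 [-1.    -0.001 -0.   ]]
tool shift cm [-10.87466397 -39.53326844 -44.46498063]
```

Call:
drive_tool(
  steps=[
    [-5, 0, 0, 0, 1],
    [-5, 0, 0, 0, 1],
    [-0.9, -3, -3.4, 0, 0.6],
    [0, -3.1, -3.5, 0, 0.6],
    [0, -3.1, -3.5, 0, 0.6],
    [0, -3.1, -3.5, 0, 0.6],
    [0, -3.1, -3.5, 0, 0.6],
    [0, -3.1, -3.5, 0, 0.6],
  ],
  force=20,
)

```text
time: 1.15
eef_pos: [0.3848, -0.367, 0.3405]
tcp_rot: [0.693, 0.141, -0.693, 0.141]
contact_force: [1.0, 0.1, 0.5]
opening: 0.599
```

Call:
drive_tool(
  steps=[
    [0, -3.1, -3.5, 0, 0.6],
    [0, -3.1, -3.5, 0, 0.6],
    [0, -3.1, -3.5, 0, 0.6],
    [0, -3.1, -3.5, 0, 0.6],
    [0, -3.1, -3.5, 0, 0.6],
    [0, -3.1, -3.5, 0, 0.6],
    [0, -2.4, -2.6, 0, 0.6],
    [0, 0, 0, 0, 0.6],
    [0, 0, 0, 0, 0.6],
  ],
)

```text
time: 2.05
eef_pos: [0.5192, -0.0825, 0.3403]
tcp_rot: [-0.693, -0.142, 0.693, -0.142]
contact_force: [0.5, -0.7, 0.9]
opening: 0.599
```

Run:
```python
from h import *
s=readout.get_state();print(s["eef_pos"],s["qpos"],s["opening"],s["time"])
M=R.from_quat(s["tcp_rot"]).as_matrix();print(M.round(3))
print("rem cm",M.T@(np.array([.5187,-.0829,.34])-s["eef_pos"])*100)
c=cam("wrist");f=c["frame"].copy();print(c["eye"],c["f"],c["cx"],c["cy"],proj(c,[.5187,-.0829,.186]))
cv2.imwrite("pics/w1.png",cv2.resize(f[:,:,::-1],(800,600)))
np.save("w1.npy",{k:v for k,v in c.items()},allow_pickle=True)
```

```text
[ 0.51921346 -0.08253775  0.34032146] [-3.50486048e-01 -1.12222763e-01  1.80638594e+00 -5.89106805e-04
  1.44749206e+00  8.15616598e-01] 0.5991255749635749 2.05
[[-0.     0.394 -0.919]
 [-0.001 -0.919 -0.394]
 [-1.     0.     0.   ]]
rem cm [0.03217893 0.01306476 0.06144824]
[ 0.58365754 -0.05660622  0.48331296] 344.1426918789692 276.7600043852558 207.0231249201342 [274.92257471 191.99749208]
```

View pics/w1.png

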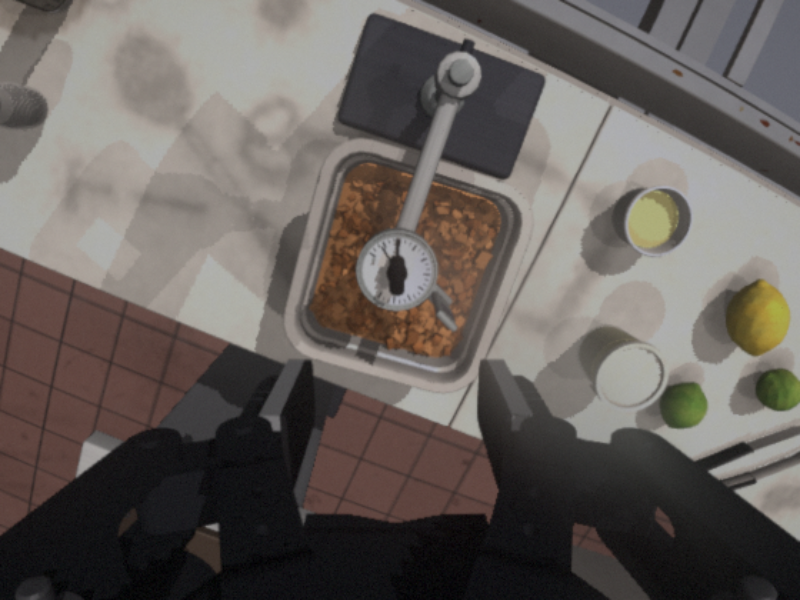

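The dial is at about (398,270) of the 800-wide picture, with the knob bar nearly vertical and the blade at about (447,310). I'll take one enlarged crop.

Run:
```python
from h import *
c=np.load("w1.npy",allow_pickle=True).item(); crop(c,240,150,90,85,7,"w1c.png")
```

```text
(no output)
```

View pics/w1c.png

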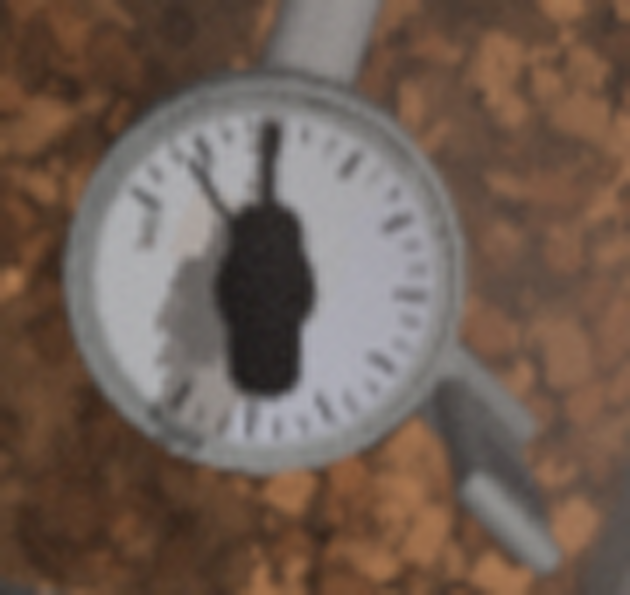

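Run:
```python
from h import *
c=np.load("w1.npy",allow_pickle=True).item(); P=lambda x,y,z: at_z(c,240+x/7-.43,150+y/7-.43,z)
az=lambda v: np.degrees(np.arctan2(v[1],v[0]))
d=P(265,272,.186);print("dial",d)
a,b=P(267,205,.205),P(264,392,.205);print("knob",(a+b)/2,az(a-b),np.hypot(*(a-b)[:2]))
t=P(510,522,.198);print("blade",az(t-d),np.hypot(*(t-d)[:2])); 
p=P(270,125,.187);print("pointer",az(p-d)); p=P(147,235,.187);print("red",az(p-d))
s=readout.get_state();M=R.from_quat(s["tcp_rot"]).as_matrix()
g=(d+(a+b)/2)/2
print("shift cm",M.T@(np.array([g[0],g[1],.34])-s["eef_pos"])*100,"jaw az",az(M[:,1]))
```

```text
dial [ 0.52255349 -0.08366572  0.186     ]
knob [ 0.52341351 -0.08330343  0.205     ] 22.297957266740887 0.02278740490587501
blade -110.5654471771206 0.04234549628047691
pointer 21.317937739247107
red 94.55859030343566
shift cm [ 0.02970706  0.16926032 -0.35908004] jaw az -66.90133987482406
```

Call:
drive_tool(
  steps=[
    [3, 0.14, -0.13, -0.8, 0.4],
    [3, 0, 0, 0, 0.4],
    [3, 0, 0, 0, 0.4],
    [2.5, 0, 0, 0, 0.4],
    [2, 0, 0, 0, 0.4],
    [1.0, 0, 0, 0, 0.4],
    [0.5, 0, 0, 0, 0.4],
    [0, 0, 0, 0, 0.4],
  ],
)

```text
time: 2.9
eef_pos: [0.5208, -0.0846, 0.1904]
tcp_rot: [-0.692, -0.146, 0.692, -0.146]
contact_force: [-0.0, 0.3, -0.5]
opening: 0.4
```

Run:
```python
from h import *
s=readout.get_state();print(s["eef_pos"],s["contact_force"],s["wrist_torque"])
c=cam("wrist");crop(c,180,200,200,150,4,"w2.png")
```

```text
[ 0.5208069  -0.08462038  0.19039875] [-0.0173843   0.33343979 -0.48000549] [-0.00686026 -0.06702869  0.02202119]
```

View pics/w2.png

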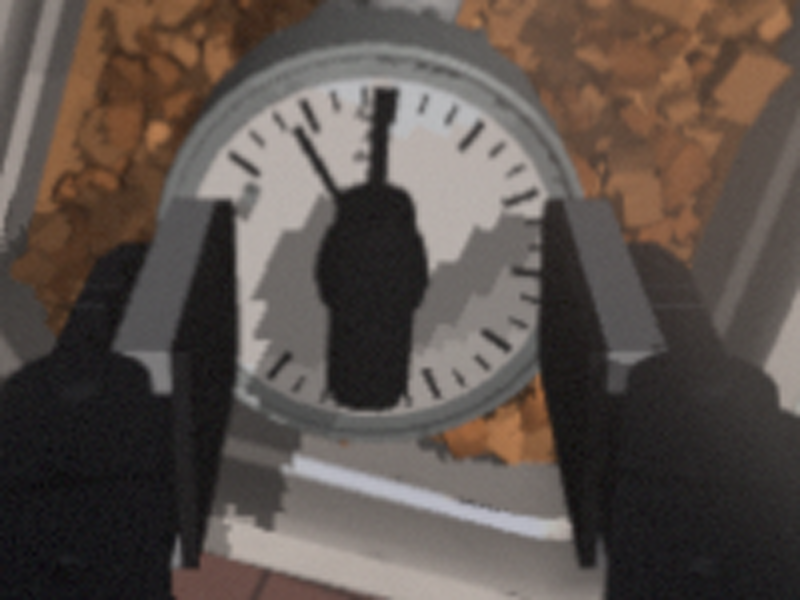

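The tips are above the dial and the gap is centred about 2 mm right of the knob (gap centre x≈390, knob x≈372). I'll shift and close.

Call:
drive_tool(
  steps=[
    [0, -0.2, 0, 0, 0.4],
    [0, 0, 0, 0, 0.0],
    [0, 0, 0, 0, 0.0],
    [0, 0, 0, 0, 0.0],
    [0, 0, 0, 0, 0.0],
    [0, 0, 0, 0, 0.0],
    [0, 0, 0, 0, 0.0],
    [0, 0, 0, 0, 0.0],
  ],
  force=20,
)

```text
time: 3.75
eef_pos: [0.5208, -0.0824, 0.1913]
tcp_rot: [0.692, 0.146, -0.691, 0.147]
contact_force: [1.5, -1.6, 5.4]
opening: 0.096
```

```bash
cat > st.py <<'E'
from h import *
s=readout.get_state();M=R.from_quat(s["tcp_rot"]).as_matrix()
print(s["time"],s["eef_pos"].round(4),"jaw",np.degrees(np.arctan2(M[1,1],M[0,1])).round(2),s["contact_force"].round(2),s["wrist_torque"].round(3),s["opening"].round(3),s["qpos"].round(2))
E
python3 st.py
```

```text
Traceback (most recent call last):
  File "st.py", line 3, in <module>
    print(s["time"],s["eef_pos"].round(4),"jaw",np.degrees(np.arctan2(M[1,1],M[0,1])).round(2),s["contact_force"].round(2),s["wrist_torque"].round(3),s["opening"].round(3),s["qpos"].round(2))
                                                                                                                                                      ^^^^^^^^^^^^^^^^^^
AttributeError: 'float' object has no attribute 'round'
```

Call:
drive_tool(
  steps=[
    [0, 0, 0, 0, 0.25],
    [0, 0, 0, 0, 0.25],
    [-0.25, 0, 0, 0, 0.25],
    [0, 0, 0, 0, 0.0],
    [0, 0, 0, 0, 0.0],
    [0, 0, 0, 0, 0.0],
    [0, 0, 0, 0, 0.0],
  ],
)

```text
time: 4.45
eef_pos: [0.5204, -0.0824, 0.1928]
tcp_rot: [0.692, 0.146, -0.692, 0.147]
contact_force: [2.6, -2.4, -2.3]
opening: 0.097
```

```bash
sed -i 's/s\["opening"\].round(3)/s["opening"]/' st.py; python3 st.py
```

```text
4.45 [ 0.5204 -0.0824  0.1928] jaw -66.13 [ 2.64 -2.42 -2.34] [-0.376 -0.411  0.013] 0.09667941496727646 [-0.35 -0.01  1.98 -0.    1.17  0.8 ]
```

Call:
drive_tool(
  steps=[
    [0, 0, 0, -5, 0],
    [0, 0, 0, -5, 0],
    [0, 0, 0, -5, 0],
    [0, 0, 0, -5, 0],
    [0, 0, 0, -5, 0],
    [0, 0, 0, -5, 0],
  ],
)

```text
time: 5.05
eef_pos: [0.5203, -0.0824, 0.1928]
tcp_rot: [0.63, 0.321, -0.63, 0.322]
contact_force: [3.1, -2.2, -2.2]
opening: 0.095
```

```bash
python3 st.py
```

```text
5.05 [ 0.5203 -0.0824  0.1928] jaw -35.91 [ 3.08 -2.2  -2.23] [-0.377 -0.317 -0.009] 0.09476924078404625 [-0.35 -0.01  1.98 -0.    1.17  0.28]
```

Call:
drive_tool(
  steps=[
    [0, 0, 0, -4, 0],
    [0, 0, 0, -4, 0],
    [0, 0, 0, -4, 0],
    [0, 0, 0, -4, 0],
    [0, 0, 0, -4, 0],
    [0, 0, 0, 0, 0],
  ],
)

```text
time: 5.65
eef_pos: [0.5202, -0.0824, 0.1929]
tcp_rot: [-0.565, -0.425, 0.565, -0.425]
contact_force: [2.0, -2.0, -1.2]
opening: 0.096
```

```bash
python3 st.py
```

```text
5.65 [ 0.5202 -0.0824  0.1929] jaw -16.12 [ 1.98 -1.96 -1.2 ] [-0.489 -0.296 -0.025] 0.0958660743739152 [-0.35 -0.01  1.98 -0.    1.17 -0.07]
```

Call:
drive_tool(
  steps=[
    [0, 0, 0, -4, 0],
    [0, 0, 0, -4, 0],
    [0, 0, 0, 0, 0],
  ],
)

```text
time: 5.95
eef_pos: [0.5202, -0.0824, 0.1928]
tcp_rot: [-0.534, -0.463, 0.535, -0.463]
contact_force: [2.0, -2.0, -1.2]
opening: 0.094
```

```bash
python3 st.py
```

```text
5.95 [ 0.5202 -0.0824  0.1928] jaw -8.21 [ 1.98 -1.96 -1.23] [-0.579 -0.297  0.009] 0.093636402812974 [-0.35 -0.01  1.98 -0.    1.17 -0.21]
```

Call:
drive_tool(
  steps=[
    [0, 0, 0, -4, 0],
    [0, 0, 0, -4, 0],
    [0, 0, 0, 0, 0],
  ],
)

```text
time: 6.25
eef_pos: [0.5202, -0.0824, 0.1928]
tcp_rot: [-0.501, -0.499, 0.501, -0.499]
contact_force: [2.5, -3.1, -2.1]
opening: 0.104
```

```bash
python3 st.py
```

```text
6.25 [ 0.5202 -0.0824  0.1928] jaw -0.25 [ 2.51 -3.12 -2.1 ] [-0.659 -0.306  0.029] 0.10417207999698033 [-0.35 -0.01  1.98 -0.    1.17 -0.34]
```

Call:
drive_tool(
  steps=[
    [0, 0, 0, -4, 0],
    [0, 0, 0, 0, 0],
  ],
)

```text
time: 6.45
eef_pos: [0.5202, -0.0824, 0.1929]
tcp_rot: [0.483, 0.516, -0.484, 0.516]
contact_force: [1.5, -3.7, -1.1]
opening: 0.096
```

```bash
python3 st.py
```

```text
6.45 [ 0.5202 -0.0824  0.1929] jaw 3.73 [ 1.53 -3.71 -1.07] [-0.732 -0.319 -0.051] 0.09565703519292944 [-0.35 -0.01  1.98 -0.    1.17 -0.41]
```

Call:
drive_tool(
  steps=[
    [0, 0, 0, -4, 0],
    [0, 0, 0, 0, 0],
  ],
)

```text
time: 6.65
eef_pos: [0.5201, -0.0824, 0.1929]
tcp_rot: [0.465, 0.532, -0.465, 0.533]
contact_force: [2.0, -5.1, -0.7]
opening: 0.091
```

```bash
python3 st.py
python3 - <<'E'
from h import *
c=cam("wrist");crop(c,180,190,200,150,4,"w3.png")
E
```

```text
6.65 [ 0.5201 -0.0824  0.1929] jaw 7.72 [ 1.99 -5.11 -0.73] [-0.754 -0.27   0.001] 0.09149355522613592 [-0.35 -0.01  1.98 -0.    1.17 -0.48]
```

View pics/w3.png

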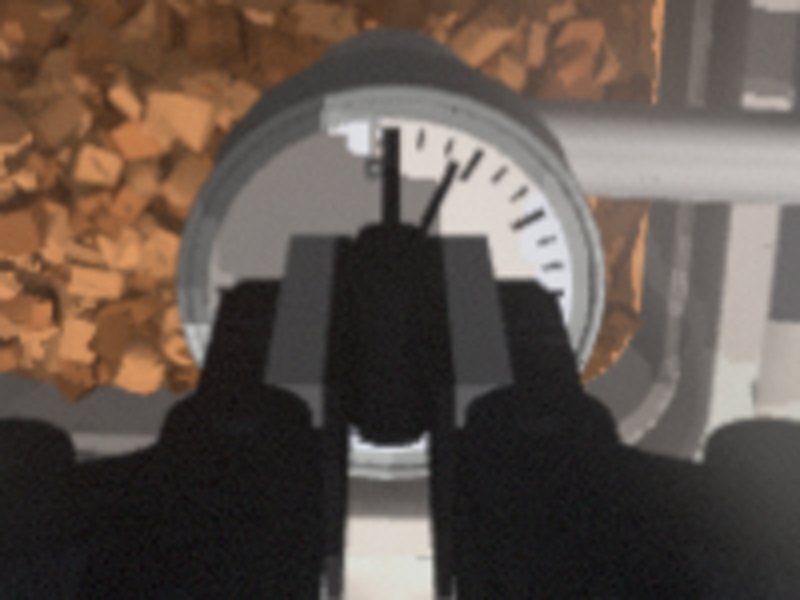

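Run:
```python
from h import *
az=lambda v: np.degrees(np.arctan2(v[1],v[0])).round(1)
c=np.load("w1.npy",allow_pickle=True).item(); P=lambda x,y: at_z(c,240+x/7-.43,150+y/7-.43,.187)
d=P(265,272)
for n,q in dict(thin=(195,160),t1=(145,197),t2=(203,148),peak=(270,125)).items(): print(1,n,az(P(*q)-d))
c=cam("wrist"); P=lambda x,y: at_z(c,180+x/4-.37,190+y/4-.37,.187)
d0=(P(182,300)+P(605,300))/2; top=P(392,88)
# rim circle r=25mm: centre = top minus 25mm along image-down direction
M=R.from_quat(c["orientation"]).as_matrix(); up=M[:,1]*[1,1,0]; up/=np.linalg.norm(up)
d=top-up*.025; print("centre",d,d0)
for n,q in dict(thin=(455,165),t2=(474,163),t3=(530,217),peak=(392,133)).items(): print(3,n,az(P(*q)-d),np.hypot(*(P(*q)-d)[:2]))
```

```text
1 thin 54.6
1 t1 80.5
1 t2 49.2
1 peak 21.3
centre [ 0.52182483 -0.084033    0.187     ] [ 0.52218941 -0.08522241  0.187     ]
3 thin 73.0 0.0173624348006239
3 t2 67.2 0.018584172002308545
3 t3 37.9 0.018573238275007967
3 peak 97.6 0.019652617136901054
```

The peak pointer is now on the first long tick, at 97.6°. The next long tick is at 67° and the ticks are 30° apart. The head itself has turned about 18° with it, so the knob is against its zero stop. Next I release, raise, turn and open for the head.

Call:
drive_tool(
  steps=[
    [0, 0, 0, 0, 0.3],
    [0, 0, 0, 0, 0.3],
    [-2, 0, 0, 0, 0.3],
    [-2, 0, 0, 0, 0.3],
    [0, 0, 0, -8, 0.78],
    [0, 0, 0, -8, 0.78],
    [0, 0, 0, -7.3, 0.78],
    [0, 0.05, 0.19, 0, 0.78],
    [0, 0, 0, 0, 0.78],
  ],
)

```text
time: 7.65
eef_pos: [0.5214, -0.0831, 0.2328]
tcp_rot: [0.348, 0.616, -0.348, 0.615]
contact_force: [-0.0, -0.6, -1.0]
opening: 0.782
```

```bash
python3 st.py
python3 - <<'E'
from h import *
c=cam("wrist");crop(c,130,150,280,210,2.85,"w4.png"); print(proj(c,[.5215,-.0838,.186]))
E
```

```text
7.65 [ 0.5214 -0.0831  0.2328] jaw 31.01 [-0.02 -0.64 -0.96] [-0.001 -0.025 -0.01 ] 0.7817584183075398 [-0.35 -0.04  1.93  0.    1.25 -0.89]
[275.57369773 230.3880286 ]
```

View pics/w4.png

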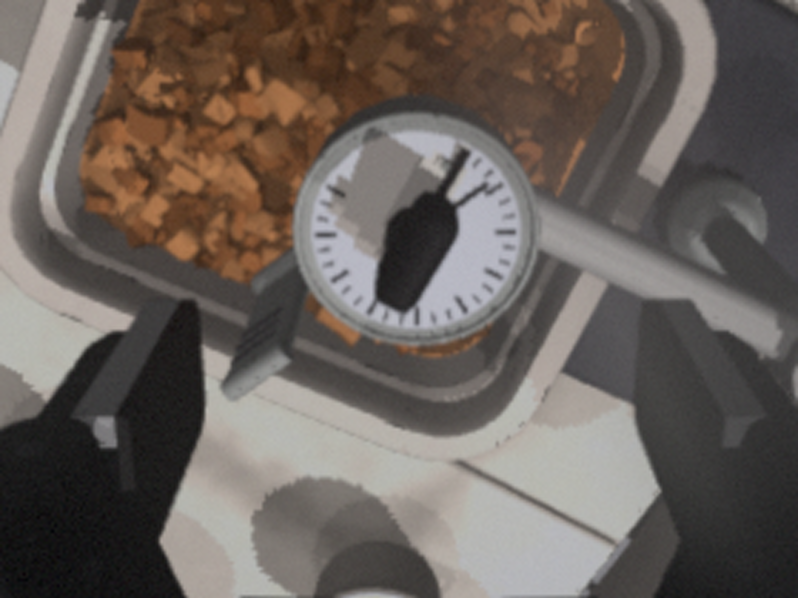

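The peak pointer still sits on the zero tick. The blade, at about (255,350), is anticlockwise of and clear of the left finger at about (195,310). Now descend and grip.

Call:
drive_tool(
  steps=[
    [2.5, 0, 0, 0, 0.78],
    [2.5, 0, 0, 0, 0.78],
    [1.5, 0, 0, 0, 0.78],
    [1.0, 0, 0, 0, 0.78],
    [0.88, 0, 0, 0, 0.78],
    [0, 0, 0, 0, 0.78],
  ],
)

```text
time: 8.3
eef_pos: [0.5211, -0.0833, 0.1481]
tcp_rot: [0.347, 0.617, -0.347, 0.615]
contact_force: [0.1, -0.4, 0.8]
opening: 0.78
```

```bash
python3 st.py
```

```text
8.3 [ 0.5211 -0.0833  0.1481] jaw 31.16 [ 0.07 -0.4   0.82] [-0.015  0.003 -0.002] 0.7804366779942397 [-0.35  0.05  2.01  0.    1.09 -0.89]
```

Call:
drive_tool(
  steps=[
    [0, 0, 0, 0, 0.4],
    [0, 0, 0, 0, 0.4],
    [0, 0, 0, 0, 0.4],
    [0, 0, 0, 0, 0.4],
    [0, 0, 0, 0, 0.4],
    [0, 0, 0, 0, 0.4],
  ],
  force=50,
)

```text
time: 8.9
eef_pos: [0.5213, -0.0841, 0.1503]
tcp_rot: [0.347, 0.616, -0.348, 0.616]
contact_force: [-4.2, -1.8, 4.7]
opening: 0.564
```

```bash
python3 st.py
```

```text
8.9 [ 0.5213 -0.0841  0.1503] jaw 31.18 [-4.15 -1.82  4.69] [-0.322  0.768 -0.075] 0.5642523160739077 [-0.35  0.05  2.01 -0.    1.09 -0.89]
```

Call:
drive_tool(
  steps=[
    [-0.4, -0.05, 0, 0, 0.4],
    [-0.5, 0, 0, 0, 0.4],
    [-0.5, 0, 0, 0, 0.4],
    [-0.5, 0, 0, 0, 0.4],
    [-0.5, 0, 0, 0, 0.4],
    [0, 0, 0, 0, 0.4],
    [0, 0, 0, 0, 0.4],
  ],
)

```text
time: 9.6
eef_pos: [0.5212, -0.084, 0.1732]
tcp_rot: [0.347, 0.616, -0.347, 0.616]
contact_force: [-0.0, -4.6, -0.8]
opening: 0.566
```

```bash
python3 st.py
python3 - <<'E'
from h import *
c=cam("scene");u,v=proj(c,[.5215,-.0838,.17]).astype(int);print(u,v);crop(c,u-40,v-30,80,60,10,"s5.png")
E
```

```text
9.6 [ 0.5212 -0.084   0.1732] jaw 31.18 [-0.05 -4.62 -0.77] [-0.667  0.157 -0.057] 0.5664237000219661 [-0.35  0.02  1.99 -0.    1.13 -0.9 ]
314 195
```

View pics/s5.png

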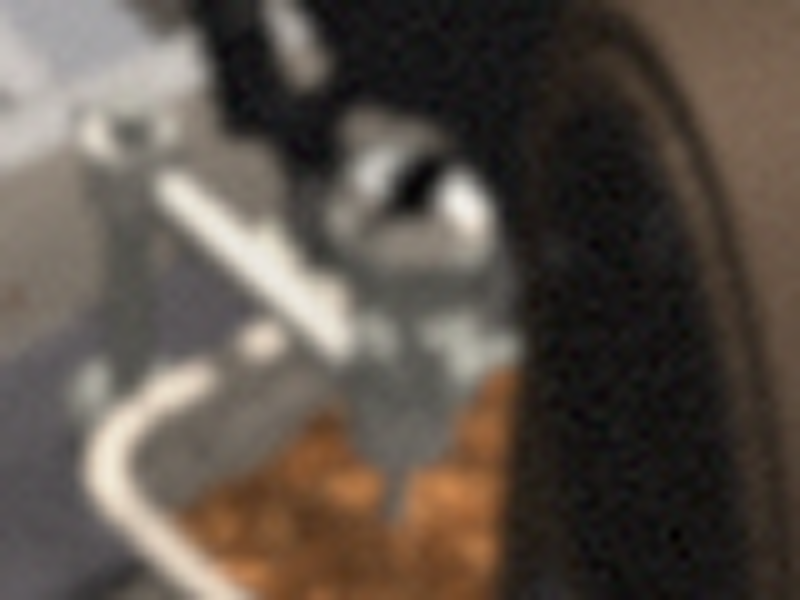

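The scene camera is too coarse to show the ring: it shows only the raised head over the collar at about (420,330). So I set the height from the lift distance. It has risen 22.9 mm and needs 1.1 mm more.

Call:
drive_tool(
  steps=[
    [-0.11, 0, 0, 0, 0.4],
    [0, 0, 0, -5, 0.4],
    [0, 0, 0, -5, 0.4],
    [0, 0, 0, -5, 0.4],
    [0, 0, 0, -5, 0.4],
    [0, 0, 0, 0, 0.4],
  ],
)

```text
time: 10.25
eef_pos: [0.5216, -0.0837, 0.1742]
tcp_rot: [0.235, 0.666, -0.235, 0.667]
contact_force: [0.9, -2.6, -1.1]
opening: 0.563
```

```bash
python3 st.py
```

```text
10.25 [ 0.5216 -0.0837  0.1742] jaw 51.2 [ 0.87 -2.59 -1.13] [-0.525 -0.22   0.142] 0.5629558531213333 [-0.35  0.02  1.99  0.    1.13 -1.25]
```

Call:
drive_tool(
  steps=[
    [0, 0, 0, -4, 0.4],
    [0, 0, 0, -4, 0.4],
    [0, 0, 0, -4, 0.4],
    [0, 0, 0, -4, 0.4],
    [0, 0, 0, -4, 0.4],
    [0, 0, 0, 0, 0.4],
  ],
)

```text
time: 10.85
eef_pos: [0.5219, -0.0832, 0.1743]
tcp_rot: [0.117, 0.697, -0.116, 0.698]
contact_force: [3.3, -1.2, -1.2]
opening: 0.565
```

```bash
python3 st.py
```

```text
10.85 [ 0.5219 -0.0832  0.1743] jaw 71.08 [ 3.3  -1.19 -1.17] [-0.234 -0.424  0.074] 0.5651524951267334 [-0.35  0.02  1.99  0.    1.13 -1.59]
```

Run:
```python
from h import *
c=cam("wrist");crop(c,130,180,280,210,2.85,"w6.png")
```

```text
(no output)
```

View pics/w6.png

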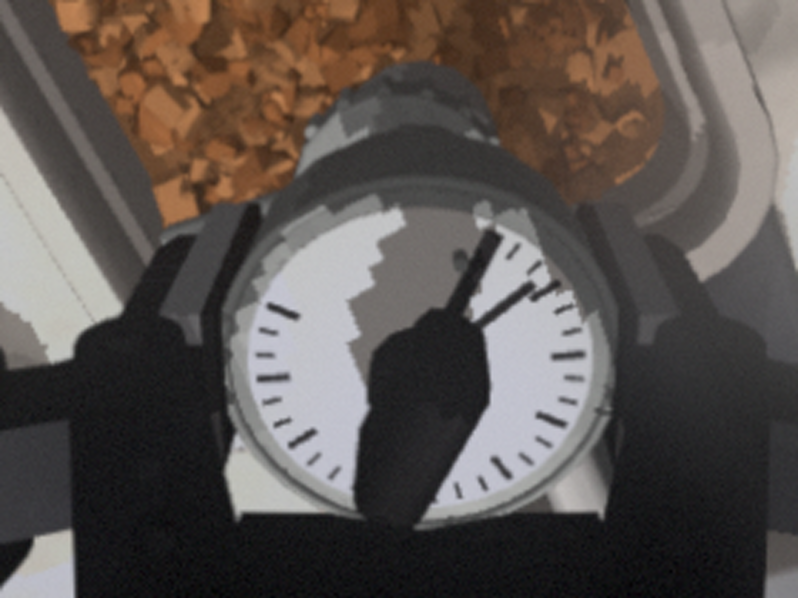

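The head is held between the fingers with the peak pointer still on zero. The blade is hidden behind the left finger, around (230,460). I'll go on turning and watch the torque.

Call:
drive_tool(
  steps=[
    [0, 0, 0, -4, 0.4],
    [0, 0, 0, -4, 0.4],
    [0, 0, 0, 0, 0.4],
  ],
)

```text
time: 11.2
eef_pos: [0.5219, -0.0831, 0.1743]
tcp_rot: [0.068, 0.703, -0.067, 0.705]
contact_force: [4.7, -0.2, -2.7]
opening: 0.569
```

```bash
echo 'print(s["joint_efforts"].round(3))' >> st.py; python3 st.py
```

```text
11.2 [ 0.5219 -0.0831  0.1743] jaw 79.06 [ 4.74 -0.23 -2.68] [ 0.032 -0.626  0.069] 0.5694986857552818 [-0.35  0.02  1.99  0.    1.13 -1.73]
[ -0.721 -29.159 -26.653  -0.269   0.907  -0.098]
```

Call:
drive_tool(
  steps=[
    [0, 0, 0, -4, 0.4],
    [0, 0, 0, -4, 0.4],
    [0, 0, 0, 0, 0.4],
  ],
)

```text
time: 11.5
eef_pos: [0.5219, -0.0829, 0.1743]
tcp_rot: [0.019, 0.706, -0.018, 0.708]
contact_force: [6.0, 2.0, -2.1]
opening: 0.571
```

```bash
python3 st.py
```

```text
11.5 [ 0.5219 -0.0829  0.1743] jaw 87.03 [ 5.97  2.01 -2.1 ] [ 0.141 -0.702  0.081] 0.5712145616628999 [-0.35  0.02  1.99  0.    1.13 -1.87]
[ -1.497 -29.147 -26.568  -0.529   0.973  -0.094]
```

Run:
```python
from h import *
o=[]
for n in ("scene","top"):
    c=cam(n);u,v=proj(c,[.5,-.1,.18]).astype(int);print(n,u,v)
    o.append(cv2.resize(c["frame"][v-45:v+45,u-30:u+30,::-1],(400,600),interpolation=cv2.INTER_CUBIC))
cv2.imwrite("pics/s7.png",cv2.hconcat(o))
```

```text
scene 324 194
top 324 225
```

View pics/s7.png

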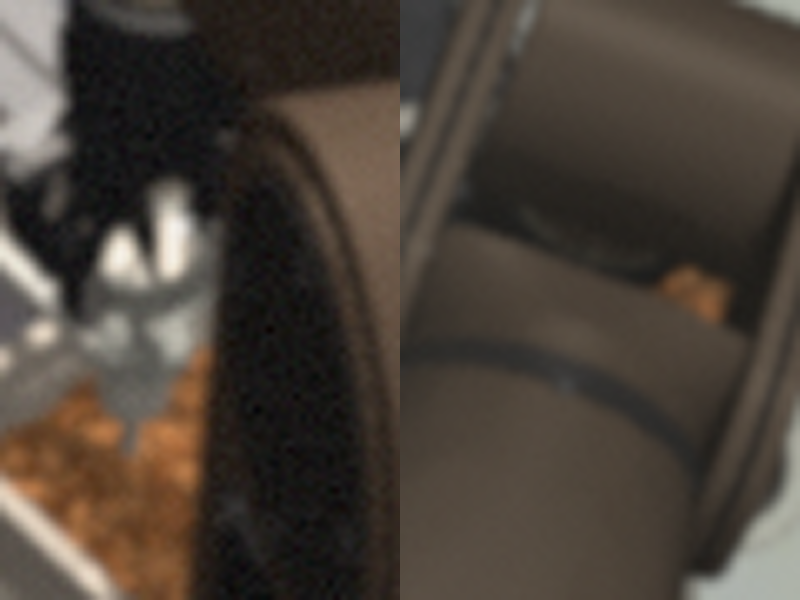

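The arm hides the lever in both views, so I'll judge the closed stop by torque.

Call:
drive_tool(
  steps=[
    [0, 0, 0, -4, 0.4],
    [0, 0, 0, 0, 0.4],
  ],
)

```text
time: 11.8
eef_pos: [0.5219, -0.0828, 0.1743]
tcp_rot: [-0.006, 0.706, 0.007, 0.708]
contact_force: [5.7, 1.8, -1.9]
opening: 0.571
```

```bash
python3 st.py
```

```text
11.8 [ 0.5219 -0.0828  0.1743] jaw 91.02 [ 5.65  1.79 -1.88] [ 0.103 -0.738  0.032] 0.5706663968075832 [-0.35  0.02  1.99  0.    1.13 -1.94]
[ -1.614 -29.144 -26.589  -0.59    0.956  -0.114]
```

Call:
drive_tool(
  steps=[
    [0, 0, 0, -4, 0.4],
    [0, 0, 0, 0, 0.4],
  ],
)

```text
time: 12.0
eef_pos: [0.5218, -0.0827, 0.1743]
tcp_rot: [-0.03, 0.706, 0.031, 0.707]
contact_force: [5.1, 2.7, -1.9]
opening: 0.568
```

```bash
python3 st.py
```

```text
12.0 [ 0.5218 -0.0827  0.1743] jaw 94.97 [ 5.15  2.67 -1.9 ] [ 0.141 -0.705 -0.122] 0.5679996245677921 [-0.35  0.02  1.99  0.    1.14 -2.01]
[ -1.501 -29.071 -26.694  -0.672   0.881  -0.293]
```

Call:
drive_tool(
  steps=[
    [0, 0, 0, -3, 0.4],
    [0, 0, 0, 0, 0.4],
  ],
)

```text
time: 12.2
eef_pos: [0.5216, -0.0827, 0.1743]
tcp_rot: [-0.047, 0.705, 0.049, 0.706]
contact_force: [5.4, 3.7, -0.6]
opening: 0.568
```

```bash
python3 st.py
```

```text
12.2 [ 0.5216 -0.0827  0.1743] jaw 97.83 [ 5.42  3.75 -0.58] [ 0.307 -0.552 -0.758] 0.5677988138481962 [-0.35  0.02  1.99  0.    1.14 -2.06]
[ -1.301 -28.833 -26.765  -1.013   0.671  -0.833]
```

Call:
drive_tool(
  steps=[
    [0, 0, 0, -3, 0.4],
    [0, 0, 0, 0, 0.4],
  ],
)

```text
time: 12.4
eef_pos: [0.5213, -0.0827, 0.1743]
tcp_rot: [-0.065, 0.704, 0.067, 0.704]
contact_force: [3.8, 3.6, -0.2]
opening: 0.568
```

```bash
python3 st.py
```

```text
12.4 [ 0.5213 -0.0827  0.1743] jaw 100.74 [ 3.84  3.57 -0.19] [ 0.296 -0.338 -1.364] 0.5682166888572214 [-0.35  0.02  1.99  0.    1.14 -2.11]
[ -1.06  -28.519 -26.856  -1.295   0.382  -1.422]
```

Torque climbs about 0.2 N m per degree beyond jaw ≈ 96°, which is well above what the cam needs, so this is the closed stop. I'll relax the push a little and take a last look.

Call:
drive_tool(
  steps=[
    [0, 0, 0, 2, 0.4],
    [0, 0, 0, 0, 0.4],
    [0, 0, 0, 0, 0.4],
    [0, 0, 0, 0, 0.4],
    [0, 0, 0, 0, 0.4],
  ],
)

```text
time: 12.9
eef_pos: [0.5215, -0.0827, 0.1743]
tcp_rot: [-0.054, 0.705, 0.055, 0.705]
contact_force: [4.6, 4.5, -0.4]
opening: 0.568
```

```bash
python3 st.py;  python3 - <<'E'
from h import *
c=cam("wrist");crop(c,130,180,280,210,2.85,"w8.png")
for a in (-111,-90,-66): print(a,[((proj(c,[.5215+r*np.cos(np.radians(a)),-.0835+r*np.sin(np.radians(a)),.198])-[130,180])*2.85).round() for r in (.034,.05)])
E
```

```text
12.9 [ 0.5215 -0.0827  0.1743] jaw 98.84 [ 4.62  4.48 -0.42] [ 0.408 -0.445 -1.025] 0.5678139776602259 [-0.35  0.02  1.99  0.    1.14 -2.08]
[ -1.447 -28.695 -26.758  -1.236   0.534  -0.979]
-111 [array([200., 202.]), array([ 90., 145.])]
-90 [array([176., 282.]), array([ 59., 264.])]
-66 [array([189., 372.]), array([ 84., 396.])]
```

View pics/w8.png

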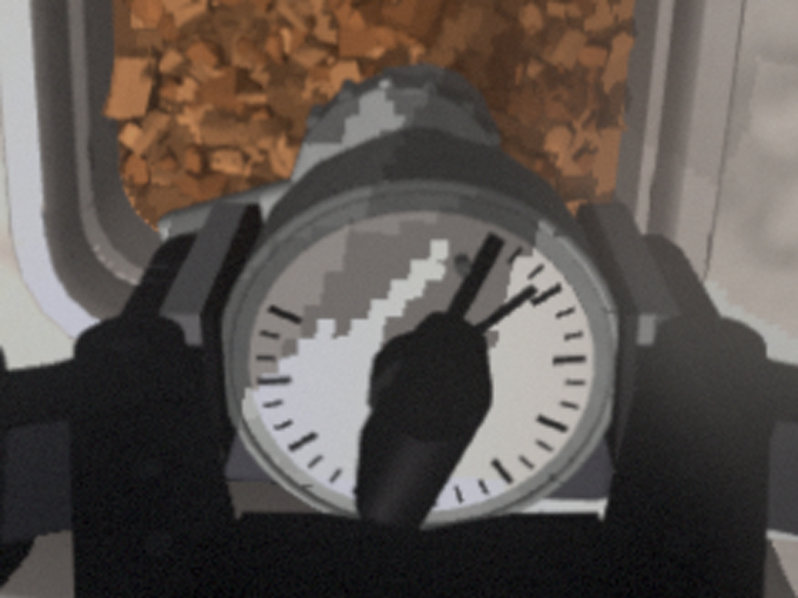

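Run:
```python
from h import *
c=cam("wrist")
Q=lambda r,a,z: ((proj(c,[.5218+r*np.cos(np.radians(a)),-.083+r*np.sin(np.radians(a)),z])-[130,180])*2.85).round().astype(int).tolist()
print("rim far",Q(.0125,8.8,.158),Q(.0195,8.8,.153),Q(.025,8.8,.188), Q(.025,8.8,.210))
for z in (.145,.15,.176):
  for a in (-111,-100,-90,-80,-72,-66): print(z,a,Q(.02,a,z),Q(.034,a,z),Q(.05,a,z))
```

```text
rim far [424, 268] [424, 290] [426, 429] [427, 529]
0.145 -111 [330, 126] [263, 90] [186, 48]
0.145 -100 [322, 144] [250, 121] [167, 94]
0.145 -90 [318, 161] [244, 150] [160, 138]
0.145 -80 [318, 178] [244, 180] [160, 181]
0.145 -72 [320, 192] [247, 203] [166, 215]
0.145 -66 [322, 202] [252, 219] [174, 239]
0.15 -111 [328, 135] [259, 98] [179, 55]
0.15 -100 [320, 153] [246, 130] [161, 102]
0.15 -90 [316, 171] [240, 159] [153, 147]
0.15 -80 [315, 188] [239, 190] [153, 191]
0.15 -72 [317, 202] [243, 213] [160, 226]
0.15 -66 [320, 213] [248, 231] [168, 251]
0.176 -111 [314, 190] [233, 148] [139, 98]
0.176 -100 [304, 211] [218, 184] [119, 152]
0.176 -90 [300, 231] [211, 218] [110, 203]
0.176 -80 [299, 251] [211, 252] [112, 253]
0.176 -72 [301, 267] [216, 279] [120, 292]
0.176 -66 [304, 278] [222, 298] [129, 321]
```

The picture shows the lever's low arm from about (300,190) to (160,225). That matches an azimuth near −70°, and it has moved round with the finger since the earlier view. The peak pointer is still on zero and the height is steady at +24.0 mm, so I'll hand in.

```bash
python3 -c "
from plant import sign_off
print(sign_off())"; python3 st.py
```

```text
the job is handed in; nothing more can be done
None
the job is handed in; nothing more can be done
```

I did the three steps in order and handed the job in at about 13 s, with the gripper still holding the head at the mark and pushing the lever against its stop. I never touched the pan or the things around it.

- **Reset knob:** I turned it anticlockwise to the zero stop. In the last picture the peak pointer still sits on the first tick of the dial. I overturned a little, so the head itself also turned about 18° on its stem.
- **Height:** By the arm's readings I raised the head 24.0 mm, from a tool height of 0.1503 to 0.1743 m, and it stayed there while the lever turned. The scene camera was too coarse to show the dark ring, so I couldn't check by eye that it is level with the rim.
- **Cam lever:** The finger carried it round until the torque rose to 1.36 N m, far more than the cam needs, which I took as the closed stop. I eased off to about 1.0 N m and held that. The blade was hidden from the scene and top cameras. The wrist camera showed only the lever's low arm, at roughly −70° in world axes, against about −66° expected when closed.

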